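# Lock a model-car wheel on its axle with a push nut

## Robot

A 6-joint arm with a two-finger parallel gripper is mounted at the origin on the work surface. World frame = base frame: x ahead of the robot, y to its left, z up, the work surface at z = 0. Lengths are in m, angles in degrees, forces in N, time in s.
With the tool pointing down it reaches from about 0.4 to 0.825 m from the base axis. Payload 7 kg.
Tool frame: the origin (TCP) lies midway between the tips of the shut fingers; the grasp point (between the pads) lies 19 mm behind it; z points along the fingers, y is the line along which they close (so a half turn about z gives the same grasp; the last joint's range is limited). The gripper opens to 88 mm and grips with 3 to 60 N. Pads are 19 mm wide; open, the fingers measure 130 mm over their backs; the gripper's body (78 mm by 193 mm) begins 47 mm behind the grasp point.
Start: joints at [82.569, 20.546, 0.682, 0, -70.136, -16.507], TCP at [0.274, 0.617, 0.227] pointing down, gripper open.
Joint ranges: [-176.03, 176.03], [-82.01, 121.73], [-58.28, 71.71], [-173.87, 95.51], [-174.79, -0.11], [-173.66, 173.66]. Speed limits (degrees/s): [136.94, 136.94, 172.46, 180, 180, 180].

## Interface

Orientations are given as [roll, pitch, yaw] about the fixed x, y, z axes, in that order (R = Rz(yaw) Ry(pitch) Rx(roll)).
In Python, from plant import ctrl, viewer, close_job gives the robot as it stands. The module is installed in compiled form; this text tells all that it offers.
- The arm moves only by the tool step_arm, never from a script. Its argument "moves" is a list that holds one entry, the list of rows, each a list of 5 numbers: the shift along the world's x, y, z in cm, then the turn about the world's z in rad, then the finger opening in cm, from 0 to 8.76. In form: [[[tx, ty, tz, twist, grip], ...]]. A call has 1 to 10 rows; each row shifts and turns the commanded pose from where the row before left it; what a row does not reach is not made up. A row lasts 1/10 s, in which the tool goes at most 50 mm and 8.59 degrees, less where a joint would pass 70% of its speed; a pose out of reach is approached as far as the arm can. A call with a gripper value outside its range is refused whole. The fingers move at their own pace and stop on an object; the grip force is fixed at half the most. Time passes only in rows, so rows that do not move let the fingers close. It gives the time, the measured TCP pose, the force, the opening and the grip force at its end, in the units of the state.
- ctrl.get_obs(): the state, without advancing time (a new reading comes with each control period).
- viewer.snapshot(name): name is "side" or "top"; returns (picture, depth): 400x640x3 uint8, blue, green, red; 400x640 float32, m along the optical axis (not along the pixel's ray), 0 where there is no reading.
- viewer.camera_info(name): a dict with "camera_matrix" (3x3 intrinsics, pixels), "eye" and "orientation" of the camera in the world. Camera axes: x right, y down, z forward; pixel columns grow to the right and rows downward; lengths in m; the calibration is good to about 2 mm. A picture is of the moment at which its call begins. camera_info takes no time and is no camera call.
- close_job(): hands the job in; it is judged then, once.
The state is a dict: "clock": time; "joint_pos": joint angles; "qvel": joint speeds; "tau": joint torques, N m; "tool_pos": TCP position; "orientation": TCP orientation; "force": force on the tool from outside, world axes, zero at the start; "moment": the same for the moment, N m; "opening": finger opening in m; "gripper_force": force on a finger pad.
Only numpy, scipy, OpenCV 4.12 (cv2) and the standard library are available. Lean on these libraries where they do the work, as an engineer would, in place of code of your own. Each camera call takes 0.05 s, during which the arm holds its last target. There are 200 camera calls.

## Task

Take the toothed push nut, thread it right way up (as it lies) over the upright axle of the stand and press it straight down until the wheel is hard down on its stop, so that the nut keeps it there when you let go. Stop as soon as it goes solid: the wheel must never be pushed with more than 50 N. Leave the other things on the mat where they are.

Things in the scene. Friction and masses are not known exactly. Their poses are not given: they have to be found in the camera images.
- nut: Push nut: steel collar, 32 mm outside diameter, 18 mm tall, about 90 g, lying flat on the mat the right way up. Bore 13 mm; in a 24 mm recess in its top six small spring teeth point inward, leaving a 7 mm opening about 11 mm above the underside. Origin: centre of its underside, z up along the bore. Grip its outside, fingertips about 6 mm above the underside.
- stand: Fixed axle stand: aluminium block 100 x 100 x 20 mm bolted on the mat, the axle upright at its centre, a wheel lying on the axle: black tyre 84 mm in diameter, 34 mm thick, white hub boss 26 mm in diameter standing 10 mm above the tyre. The nut comes to bear on the boss. Origin: centre of the block's underside, z up along the axle.
- axle_tip (a point): Tip of the axle on its centre line, 106.5 mm above the stand's origin. Plain steel shaft, 10 mm in diameter, its last 8.5 mm tapering to 5 mm. The teeth meet the taper with the nut's underside about 15 mm below the tip, spread over the next 6 mm and then drag: 10 to 16 N to slide the nut down, and it does not slide back up under 8 N.
- wheel (a joint): How far the wheel is pushed down on its spring, in m: 0 free, 0.003 hard on its stop. The spring adds about 3 N at first, 6 N at the stop; then the push rises steeply (some 20 N per mm). Packing under the wheel differs each time and is not measured: the boss's top is 24.5 to 36.5 mm below the axle's tip while the wheel is free.
- collar: Bystander: plain aluminium spacer tube, 32 mm outside diameter, 13 mm bore, 28 mm tall, no teeth, standing on the mat. Origin: centre of its underside.
- spare_wheel: Bystander: a loose wheel like the one on the stand, lying on the mat, no axle. Origin: centre of its underside.
- driver: Bystander: a screwdriver with a blue handle lying on the mat. Origin: underside of its middle, x along it.
There are look-alikes about, which are no part of the job. What is shaped like the nut but blue or purple is not meant.

How it is judged:
By the outcome, as a careful person would: the job done as asked, in the order asked, and still so for the second after the job is handed in, with the robot touching nothing.
It also fails if it takes over 45 s, if anything falls off the work surface, if the arm or the gripper's body presses on something with over 40 N, if the wrist force passes 120 N, or if a joint passes its speed limit or range.

## Working session

There is one attempt and no reset: what is moved stays moved. The work goes in short steps, Python scripts to look and compute and a tool call to move; the robot and the scene stay as the last step left them, time stands still between calls to the robot, and variables do not carry over. Pictures are saved under pics/ and viewed, at most 10 in all, crops included, and the job is handed in when it is done.

Besides the shell and the picture viewer there is one more tool, called as a command line: name --argument value ..., lists and objects as JSON in quotes. step_arm: Moves the arm, as the interface text tells. Its arguments: {"type":"object","properties":{"moves":{"type":"array","items":{"type":"array","items":{"type":"array","items":{"type":"number"}}}}},"required":["moves"]}

```bash
mkdir -p pics; cat > h.py <<'E'
import numpy as np, cv2
from plant import ctrl, viewer, close_job
def cam(n):
    i=viewer.camera_info(n); K=np.array(i["camera_matrix"]); return i,K
def snap(n,f):
    p,d=viewer.snapshot(n); cv2.imwrite(f"pics/{f}.png",p); np.save(f"pics/{f}.npy",d); return p,d
E
python3 - <<'E'
from h import *
for n in("side","top"):
    print(cam(n)[0]); snap(n,n+"0")
print(ctrl.get_obs())
E
```

```text
{'camera_matrix': array([[403.43910069,   0.        , 314.36505113],
       [  0.        , 403.43910069, 199.89749477],
       [  0.        ,   0.        ,   1.        ]]), 'eye': array([0.4250512 , 0.49277935, 0.67657078]), 'orientation': array([-134.45972031,   -0.82679524, -159.55544765])}
{'camera_matrix': array([[407.54908648,   0.        , 321.50504562],
       [  0.        , 407.54908648, 201.49920111],
       [  0.        ,   0.        ,   1.        ]]), 'eye': array([ 0.46708952, -0.02040371,  0.88700992]), 'orientation': array([-169.99941945,   -0.24951274,  -88.78628054])}
{'clock': 0.1, 'joint_pos': array([ 8.25703687e+01,  2.05883682e+01,  6.38992519e-01, -1.78944263e-02,
       -7.01363554e+01, -1.65070017e+01]), 'qvel': array([ 0.07126752, -0.05191964,  0.10932541,  0.01091724,  0.0505903 ,
        0.07141749]), 'tau': array([-1.60397856e-03, -5.84162235e+01,  2.93747860e+01,  7.01541960e+00,
        1.01500683e-02, -4.83405665e-05]), 'tool_pos': array([0.2737097 , 0.61653211, 0.22570395]), 'orientation': array([ 1.79913022e+02, -8.23181862e-03, -2.39427196e+01]), 'force': array([ 0.04897214, -0.20168553,  0.22757929]), 'moment': array([ 0.06102773, -0.01394085, -0.04332643]), 'gripper_force': 0.0, 'opening': 0.08736608409186246}
```

View pics/side0.png

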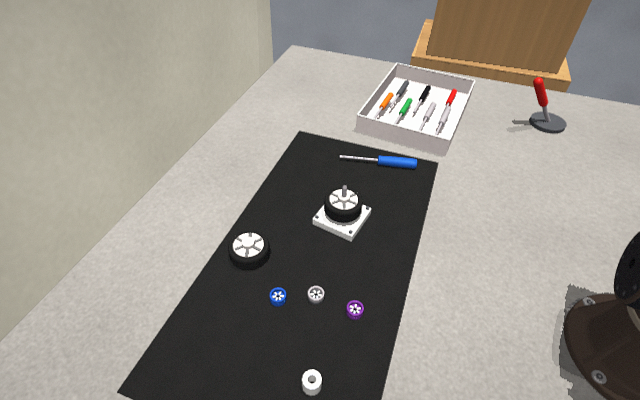

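View pics/top0.png

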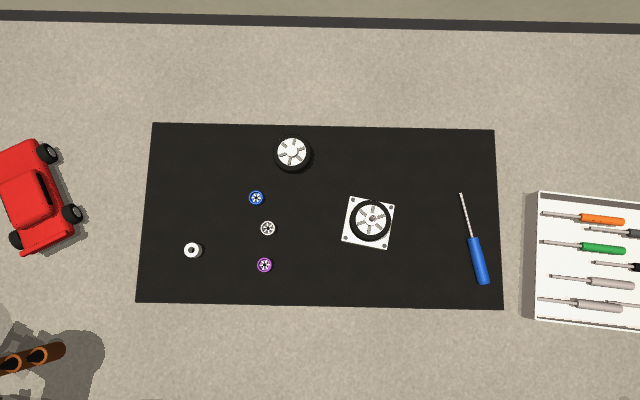

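Side view: blue ring (278,296), silver toothed ring (316,294), purple ring (355,309), plain white tube (312,381), stand's axle tip about (344,186). Top view: blue (256,198), silver (267,228), purple (264,265), tube (192,250), axle about (372,218). The silver toothed ring fits the nut: it's steel and has teeth, the blue and purple ones are excluded by colour, and the tube has no teeth. I'll confirm in a crop and measure.

```bash
cat >> h.py <<'E'
from scipy.spatial.transform import Rotation as Ro
def ray(n,uv):
    i,K=cam(n); R=Ro.from_euler('xyz',i["orientation"],degrees=True).as_matrix()
    return i["eye"],R@np.linalg.inv(K)@np.array([uv[0],uv[1],1.])
def cloud(n,d,u0,u1,v0,v1):
    v,u=np.mgrid[v0:v1,u0:u1]; i,K=cam(n); R=Ro.from_euler('xyz',i["orientation"],degrees=True).as_matrix()
    q=np.stack([u,v,np.ones_like(u)],-1)@np.linalg.inv(K).T*d[v0:v1,u0:u1,None]
    return q@R.T+i["eye"]
def onz(n,uv,z):
    e,r=ray(n,uv); return e+r*(z-e[2])/r[2]
def tri(a,b):
    (e,r),(f,s)=ray("side",a),ray("top",b)
    t=np.linalg.lstsq(np.stack([r,-s],1),f-e,rcond=None)[0]
    p,q=e+r*t[0],f+s*t[1]; return (p+q)/2,np.linalg.norm(p-q)
E
python3 - <<'E'
from h import *
S,T=cv2.imread("pics/side0.png"),cv2.imread("pics/top0.png")
def cr(p,u,v,w=20): return cv2.resize(p[v-w:v+w,u-w:u+w],(390,290*390//290),interpolation=cv2.INTER_CUBIC)[:, :]
g=[cv2.resize(p[v-15:v+15,u-20:u+20],(400,300),interpolation=cv2.INTER_CUBIC) for p,u,v in((S,316,294),(T,267,228),(S,344,195),(T,370,220))]
cv2.imwrite("pics/c0.png",np.vstack([np.hstack(g[:2]),np.hstack(g[2:])]))
for n,p,(u,v) in(("side",S,(316,294)),("top",T,(267,228))):
    m=(p.max(2)>75).astype(np.uint8); m[:v-14]=0;m[v+14:]=0;m[:,:u-14]=0;m[:,u+14:]=0
    c=max(cv2.findContours(m,0,1)[0],key=cv2.contourArea); h=cv2.convexHull(c)
    M=cv2.moments(h); print(n,cv2.boundingRect(h),M["m10"]/M["m00"],M["m01"]/M["m00"])
    d=np.load(f"pics/{n}0.npy"); P=cloud(n,d,u-14,u+14,v-14,v+14).reshape(-1,3)
    z=P[:,2]; print("floor",np.median(z[z<.006]) , "top", np.percentile(z,[90,97,99]))
    t=P[(z>np.percentile(z,98)-.004)]; print(t.min(0),t.max(0),len(t),(t.min(0)+t.max(0))/2)
for n,b in(("side",(325,365,180,215)),("top",(345,395,195,245))):
    P=cloud(n,np.load(f"pics/{n}0.npy"),*b); z=P[...,2]
    for lo,hi in((.09,.12),(.062,.09),(.045,.06)):
        t=P[(z>lo)&(z<hi)]; print(n,lo,len(t), t.min(0) if len(t) else'',t.max(0) if len(t) else'',(t.mean(0)) if len(t) else'')
E
```

```text
side (307, 285, 18, 19) 315.4799713876967 293.6580829756795
floor 0.0022075171972594787 top [0.01873564 0.02073335 0.02170004]
[0.4250512  0.07943703 0.01703421] [0.57652709 0.49277935 0.67657078] 102 [0.50078915 0.28610819 0.3468025 ]
top (260, 220, 15, 16) 267.2057613168724 227.43004115226336
floor 0.0024939746494131443 top [0.0165095  0.02091313 0.02167206]
[ 0.46708952 -0.02040371  0.01747678] [0.57536871 0.10889571 0.88700992] 76 [0.52122912 0.044246   0.45224335]
side 0.09 32 [ 0.57256379 -0.1219869   0.09033637] [ 0.58240901 -0.11528418  0.10749033] [ 0.57691874 -0.11794014  0.09890259]
side 0.062 768 [ 0.53561041 -0.15954933  0.0620005 ] [ 0.61782051 -0.07792863  0.08952188] [ 0.57527548 -0.11428659  0.06704334]
side 0.045 88 [ 0.53535766 -0.11958077  0.04540927] [ 0.61031319 -0.07817169  0.05991131] [ 0.57199946 -0.09174382  0.05448119]
top 0.09 27 [ 0.57233619 -0.12578787  0.09007956] [ 0.58152089 -0.11595498  0.10879894] [ 0.57661829 -0.12030439  0.10098117]
top 0.062 1225 [ 0.53561176 -0.16138022  0.06206082] [ 0.61799231 -0.07974796  0.08937976] [ 0.57638732 -0.12032783  0.06691718]
top 0.045 33 [ 0.53586297 -0.13302028  0.04530931] [ 0.60738458 -0.07891903  0.05998983] [ 0.55633079 -0.09480303  0.05330845]
```

View pics/c0.png

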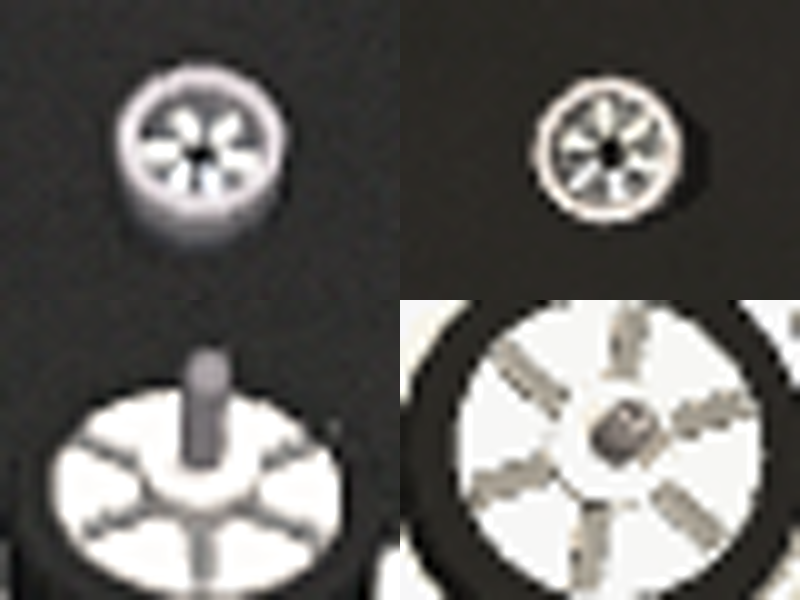

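The crop confirms that the silver ring has teeth (rim centre at side 315.6,292.6 and top 267.4,227.4). The axle tip is at about side 344.3,185.3 and top 372.7,216. Next I triangulate both.

```bash
python3 - <<'E'
from h import *
print("nut rim",tri((315.6,292.6),(267.4,227.4)), onz("side",(315.6,292.6),.018),onz("top",(267.4,227.4),.018))
print("tip",tri((344.3,185.3),(372.7,216)), onz("side",(344.3,185.3),.1065),onz("top",(372.7,216),.1065))
for n,b in(("side",(325,365,180,215)),("top",(345,395,195,245))):
    P=cloud(n,np.load(f"pics/{n}0.npy"),*b).reshape(-1,3); r=np.hypot(P[:,0]-.577,P[:,1]+.12)
    q=P[(r>.007)&(r<.012)]; print(n,np.median(q[:,2]),len(q)); q=P[(r<.042)&(r>.0)&(P[:,2]>.055)]
    print((q.min(0)+q.max(0))/2)
for n,b in(("side",(300,332,280,308)),("top",(255,281,215,241))):
    P=cloud(n,np.load(f"pics/{n}0.npy"),*b).reshape(-1,3); q=P[(P[:,2]>.012)&(P[:,2]<.025)]
    print(n,q.min(0),q.max(0),(q.min(0)+q.max(0))/2,len(q))
    # neighbours near the nut at finger radius
E
```

```text
nut rim (array([0.56141045, 0.0936572 , 0.01750115]), np.float64(0.0004188879015402873)) [0.56109601 0.09394769 0.018     ] [0.56156506 0.09362252 0.018     ]
tip (array([ 0.5782392 , -0.12083079,  0.10410938]), np.float64(0.001146951143479364)) [ 0.57701876 -0.11826628  0.1065    ] [ 0.5784724  -0.12045938  0.1065    ]
side 0.07499182074481714 48
[ 0.57680881 -0.11888858  0.08126065]
top 0.07577264379180626 65
[ 0.57689773 -0.12063817  0.08217072]
side [0.54559453 0.07943703 0.01202833] [0.57652709 0.11037283 0.02262398] [0.56106081 0.09490493 0.01732615] 175
top [0.54538417 0.07888613 0.01217885] [0.57536871 0.10889571 0.02301378] [0.56037644 0.09389092 0.01759632] 124
```

Nut rim centre is (0.561, 0.094) at z 0.0175, which fits its 18 mm height. The axle is at about (0.577, -0.1195) with its tip near 0.105 (text 0.1065), and the boss top is at about 0.075, inside its stated range. Moving to the nut.

step_arm --moves '[[[2.2, -4, 0, 0, 5], [2.2, -4, 0, 0, 5], [2.2, -4, 0, 0, 5], [2.2, -4, 0, 0, 5], [2.2, -4, 0, 0, 5], [2.2, -4, 0, 0, 5], [2.2, -4, 0, 0, 5], [2.2, -4, 0, 0, 5], [2.2, -4, 0, 0, 5], [2.2, -4, 0, 0, 5]]]'

```text
clock: 1.1
tool_pos: [0.4942, 0.2151, 0.2265]
orientation: [180.0, 0.0, -23.9]
force: [1.2, 0.8, 0.5]
opening: 0.0501
gripper_force: 0.0
```

step_arm --moves '[[[1.7, -3, -3, 0, 5], [1.7, -3, -3, 0, 5], [1.7, -3, -3, 0, 5], [1.6, -3.1, -3, 0, 5], [0, 0, -3, 0, 5], [0, 0, -2.5, 0, 5], [0, 0, 0, 0, 5], [0, 0, 0, 0, 5]]]'

```text
clock: 1.9
tool_pos: [0.5608, 0.0958, 0.0517]
orientation: [179.9, 0.0, -23.9]
force: [0.3, 0.1, 0.4]
opening: 0.05
gripper_force: 0.0
```

```bash
python3 - <<'E'
from h import *
print(ctrl.get_obs()["tool_pos"],ctrl.get_obs()["force"])
a,_=snap("side","side1");b,_=snap("top","top1")
cv2.imwrite("pics/c1.png",np.hstack([cv2.resize(p[v-25:v+25,u-25:u+25],(400,400),interpolation=cv2.INTER_CUBIC) for p,u,v in((a,316,285),(b,267,228))]))
E
```

```text
[0.56084953 0.09581485 0.0516595 ] [0.32481944 0.06031819 0.39882001]
```

View pics/c1.png

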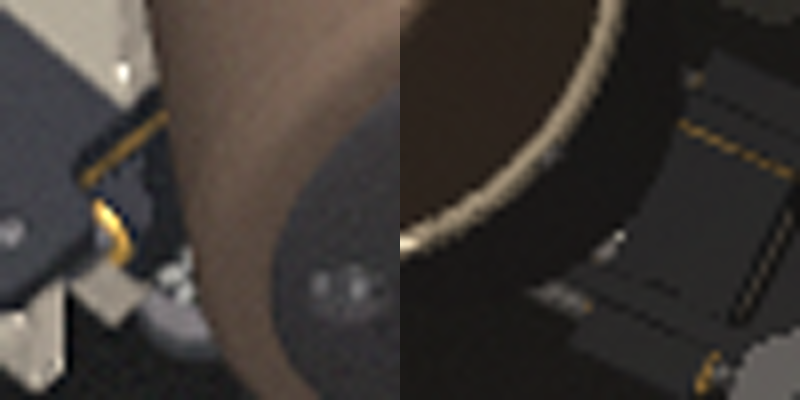

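The arm hides most of the nut, but it shows between the fingers in the side crop at about (180,320). I go down to 6 mm and close.

step_arm --moves '[[[0, -0.18, -2, 0, 5], [0, 0, -1.3, 0, 5], [0, 0, -0.8, 0, 5], [0, 0, -0.45, 0, 5], [0, 0, 0, 0, 5], [0, 0, 0, 0, 2.5], [0, 0, 0, 0, 2.5], [0, 0, 0, 0, 2.5], [0, 0, 0, 0, 2.5], [0, 0, 0, 0, 2.5]]]'

```text
clock: 3.0
tool_pos: [0.5612, 0.0943, 0.0065]
orientation: [-180.0, -0.0, -23.9]
force: [-1.1, 1.2, 3.4]
opening: 0.0307
gripper_force: 30.0
```

step_arm --moves '[[[0, 0, 1.5, 0, 2.5], [0, 0, 3, 0, 2.5], [0, 0, 4, 0, 2.5], [0, 0, 3.5, 0, 2.5], [0, 0, 2.5, 0, 2.5], [0.3, -4, 0, 0, 2.5], [0.3, -4, 0, 0, 2.5], [0.3, -4, 0, 0, 2.5], [0, 0, 0, 0, 2.5], [0, 0, 0, 0, 2.5]]]'

```text
clock: 4.0
tool_pos: [0.5695, -0.0269, 0.1508]
orientation: [180.0, 0.0, -24.1]
force: [0.1, -0.2, -1.1]
opening: 0.0305
gripper_force: 30.0
```

```bash
python3 - <<'E'
from h import *
print(ctrl.get_obs()["tool_pos"],ctrl.get_obs()["force"])
a,_=snap("side","side2");b,_=snap("top","top2")
cv2.imwrite("pics/c2.png",np.hstack([cv2.resize(p[v-50:v+50,u-50:u+50],(400,400),interpolation=cv2.INTER_CUBIC) for p,u,v in((a,335,205),(b,350,210))]))
E
```

```text
[ 0.56954203 -0.02691172  0.15079845] [ 0.13024064 -0.24971124 -1.05573816]
```

View pics/c2.png

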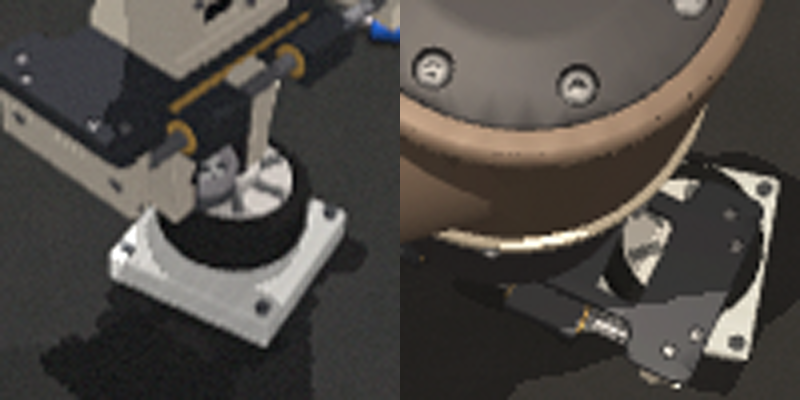

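The nut is held (opening 30.5 mm, weight about 1 N), with the fingers around it in the side crop at about (215,170). Moving above the axle.

step_arm --moves '[[[0.3, -3, 0, 0, 2.5], [0.3, -3, 0, 0, 2.5], [0.15, -2.3, 0, 0, 2.5], [0, -0.98, 0, 0, 2.5], [0, 0, -0.6, 0, 2.5], [0, 0, 0, 0, 2.5], [0, 0, 0, 0, 2.5]]]'

```text
clock: 4.8
tool_pos: [0.5773, -0.1176, 0.1448]
orientation: [180.0, 0.0, -23.9]
force: [0.6, 0.7, -0.5]
opening: 0.0309
gripper_force: 30.0
```

```bash
python3 - <<'E'
from h import *
print(ctrl.get_obs()["tool_pos"],ctrl.get_obs()["force"])
a,_=snap("side","side3")
cv2.imwrite("pics/c3.png",cv2.resize(a[155:225,300:380],(800,600),interpolation=cv2.INTER_CUBIC))
i,K=cam("side");R=Ro.from_euler('xyz',i["orientation"],degrees=True).as_matrix()
p=np.array([.577,-.1197,0])
for z in(.0748,.1065,.138,.156):
    q=K@R.T@(p+[0,0,z]-i["eye"]); q=q[:2]/q[2]; print(z,q,(q-[300,155]+.5)*[10,600/70])
E
```

```text
[ 0.57726484 -0.11764434  0.14476721] [ 0.57531152  0.69060967 -0.47464478]
0.0748 [343.53105284 195.75185302] [440.31052837 353.58731162]
0.1065 [344.51286091 184.87331496] [450.12860908 260.34269969]
0.138 [345.54079065 173.48374391] [460.40790647 162.71780494]
0.156 [346.15323176 166.69783106] [466.53231764 104.55283769]
```

View pics/c3.png

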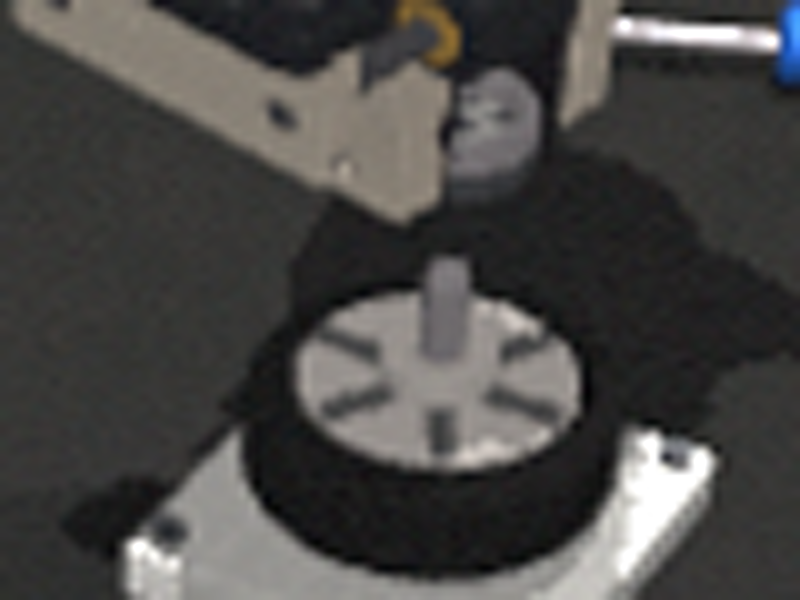

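The nut sits above the axle and stays level. Its right edge is at crop x 545 against about 541 expected, and the axle tip at (448,258) matches the prediction of (450,260). I correct y by 2 mm and lower until the bore is over the tip.

step_arm --moves '[[[0, -0.2, 0, 0, 2.5], [0, 0, -0.8, 0, 2.5], [0, 0, -0.8, 0, 2.5], [0, 0, -0.7, 0, 2.5], [0, 0, -0.5, 0, 2.5], [0, 0, -0.4, 0, 2.5], [0, 0, -0.3, 0, 2.5], [0, 0, 0, 0, 2.5]]]'

```text
clock: 5.65
tool_pos: [0.5772, -0.1207, 0.1096]
orientation: [180.0, 0.0, -23.9]
force: [-0.5, 0.6, -1.3]
opening: 0.0309
gripper_force: 30.0
```

step_arm --moves '[[[0, 0.08, -0.3, 0, 2.5], [0, 0, -0.3, 0, 2.5], [0, 0, -0.3, 0, 2.5], [0, 0, -0.2, 0, 2.5], [0, 0, 0, 0, 2.5], [0, 0, 0, 0, 2.5]]]'

```text
clock: 6.25
tool_pos: [0.5774, -0.1199, 0.099]
orientation: [180.0, 0.0, -23.9]
force: [0.1, 0.2, 0.3]
opening: 0.0307
gripper_force: 30.0
```

step_arm --moves '[[[0, 0, -0.15, 0, 2.5], [0, 0, -0.15, 0, 2.5], [0, 0, -0.15, 0, 2.5], [0, 0, 0, 0, 2.5], [0, 0, 0, 0, 2.5]]]'

```text
clock: 6.75
tool_pos: [0.578, -0.1199, 0.0949]
orientation: [-180.0, -0.1, -23.9]
force: [0.5, -0.8, 2.5]
opening: 0.0308
gripper_force: 30.0
```

step_arm --moves '[[[0, 0, -0.15, 0, 2.5], [0, 0, -0.15, 0, 2.5], [0, 0, 0, 0, 2.5], [0, 0, 0, 0, 2.5]]]'

```text
clock: 7.15
tool_pos: [0.5783, -0.1198, 0.0923]
orientation: [-180.0, -0.1, -23.9]
force: [1.0, 0.2, 3.8]
opening: 0.0314
gripper_force: 30.0
```

step_arm --moves '[[[0, 0, -0.15, 0, 2.5], [0, 0, -0.15, 0, 2.5], [0, 0, 0, 0, 2.5], [0, 0, 0, 0, 2.5]]]'

```text
clock: 7.55
tool_pos: [0.5775, -0.1199, 0.0882]
orientation: [-180.0, -0.0, -23.9]
force: [2.6, -1.7, -2.1]
opening: 0.0307
gripper_force: 30.0
```

```bash
python3 - <<'E'
from h import *
o=ctrl.get_obs();print(o["tool_pos"],o["force"],o["moment"])
a,_=snap("side","side4")
for k in range(3):
    viewer.snapshot("side");o=ctrl.get_obs();print(o["tool_pos"],o["force"])
cv2.imwrite("pics/c4.png",cv2.resize(a[155:225,300:380],(800,600),interpolation=cv2.INTER_CUBIC))
E
```

```text
[ 0.57751842 -0.11992221  0.08823616] [ 2.58846992 -1.66533887 -2.08193395] [-0.60289999 -0.96255986 -0.03644153]
[ 0.57745761 -0.11992598  0.08817871] [ 3.24240374 -1.9853792  -2.78258583]
[ 0.57746616 -0.11991159  0.08819562] [ 3.66427219 -2.15011979 -2.27261951]
[ 0.57743661 -0.11990705  0.08820943] [ 3.85312947 -2.71049272 -2.39593921]
```

View pics/c4.png

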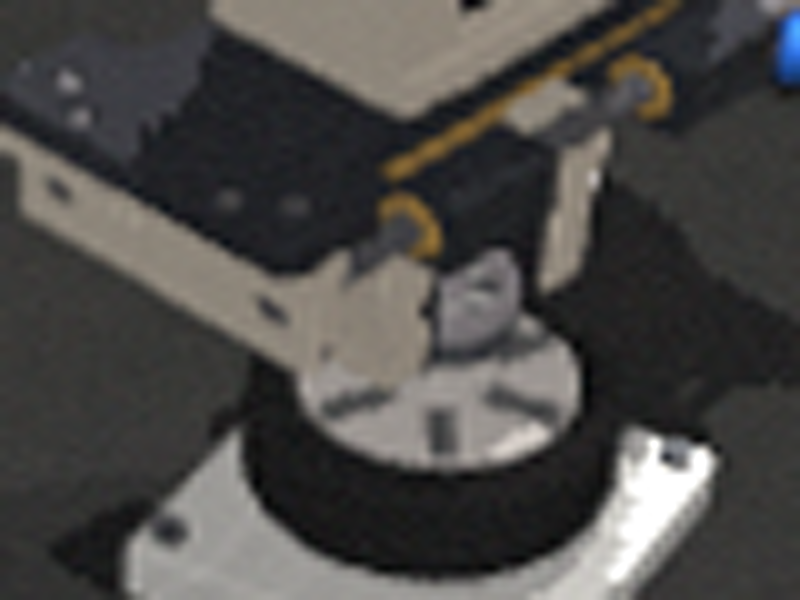

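The nut is on the axle, seen at crop (480,295), level and just above the boss. The side force (+3.9, -2.7 N) means the axle is off toward +x, -y, so I ease that way and go on down in small steps.

step_arm --moves '[[[0.08, -0.05, 0, 0, 2.5], [0, 0, -0.1, 0, 2.5], [0, 0, -0.1, 0, 2.5]]]'

```text
clock: 8.05
tool_pos: [0.5779, -0.1204, 0.0869]
orientation: [180.0, 0.0, -23.9]
force: [-1.8, 0.0, 5.6]
opening: 0.031
gripper_force: 30.0
```

step_arm --moves '[[[0, 0, -0.1, 0, 2.5], [0, 0, -0.1, 0, 2.5]]]'

```text
clock: 8.25
tool_pos: [0.5781, -0.1204, 0.085]
orientation: [180.0, -0.0, -23.9]
force: [-1.1, 0.7, 5.3]
opening: 0.0308
gripper_force: 30.0
```

step_arm --moves '[[[0, 0, -0.1, 0, 2.5], [0, 0, -0.1, 0, 2.5]]]'

```text
clock: 8.45
tool_pos: [0.5781, -0.1205, 0.083]
orientation: [180.0, -0.0, -23.9]
force: [-1.3, 0.4, 5.8]
opening: 0.0305
gripper_force: 30.0
```

step_arm --moves '[[[0, 0, -0.1, 0, 2.5], [0, 0, -0.1, 0, 2.5]]]'

```text
clock: 8.65
tool_pos: [0.5781, -0.1205, 0.081]
orientation: [180.0, -0.0, -23.9]
force: [-1.8, -0.2, 5.5]
opening: 0.0306
gripper_force: 30.0
```

```bash
python3 - <<'E'
from h import *
a,d=snap("side","side5")
for f,c in(("side3",.1448),("side4",.0882),("side5",.081)):
    P=cloud("side",np.load(f"pics/{f}.npy"),335,365,150,205)
    r=np.hypot(P[...,0]-.578,P[...,1]+.1203); 
    print(f,c)
    for u in(12,13,14,15):
        m=(r[:,u]<.020); print(u+335,[(int(v)+150,round(float(P[v,u,2])*1e3),round(float(r[v,u])*1e3)) for v in np.where(m)[0]])
cv2.imwrite("pics/c5.png",cv2.resize(a[155:225,300:380],(800,600),interpolation=cv2.INTER_CUBIC))
print(ctrl.get_obs()["force"])
E
```

```text
side3 0.1448
347 [(164, 154, 10), (165, 151, 11), (166, 150, 10), (167, 152, 4), (168, 151, 3), (169, 146, 5), (170, 153, 7), (171, 157, 16), (172, 156, 17), (173, 154, 18), (174, 152, 19), (175, 148, 17), (176, 146, 18), (177, 143, 18), (193, 75, 11), (194, 75, 10), (195, 76, 8), (196, 77, 9), (197, 76, 10), (198, 76, 12), (199, 73, 12), (200, 70, 12), (201, 70, 14), (202, 64, 13), (203, 67, 17), (204, 65, 18)]
348 [(164, 153, 12), (165, 153, 10), (166, 150, 10), (167, 152, 5), (168, 150, 6), (169, 152, 6), (170, 144, 7), (171, 159, 18), (172, 155, 16), (173, 154, 18), (174, 151, 18), (175, 149, 19), (176, 146, 18), (177, 143, 18), (193, 76, 12), (194, 76, 11), (195, 75, 11), (196, 75, 10), (197, 74, 11), (198, 74, 12), (199, 74, 14), (200, 69, 13), (201, 65, 13), (202, 69, 17), (203, 66, 17), (204, 66, 20)]
349 [(163, 158, 11), (164, 156, 10), (165, 152, 12), (166, 151, 11), (167, 152, 8), (168, 149, 8), (169, 151, 7), (170, 157, 14), (171, 159, 18), (172, 157, 19), (173, 153, 17), (174, 151, 18), (175, 149, 19), (176, 145, 18), (177, 143, 18), (194, 74, 14), (195, 75, 13), (196, 7
[... 2185 characters left out ...]
79, 16), (199, 72, 13), (200, 69, 13), (201, 65, 13), (202, 67, 16), (203, 66, 18)]
349 [(186, 95, 14), (187, 96, 12), (188, 93, 12), (189, 92, 12), (190, 88, 12), (191, 94, 13), (192, 93, 14), (193, 93, 16), (194, 90, 16), (195, 86, 15), (196, 82, 15), (197, 80, 15), (198, 73, 14), (199, 68, 13), (200, 70, 15), (201, 68, 16), (202, 67, 17), (203, 65, 18)]
350 [(153, 205, 20), (154, 202, 19), (185, 96, 17), (186, 94, 17), (187, 95, 15), (188, 95, 14), (189, 94, 13), (190, 94, 13), (191, 94, 14), (192, 93, 15), (193, 89, 15), (194, 87, 15), (195, 85, 16), (196, 79, 15), (197, 67, 16), (198, 65, 16), (199, 65, 15), (200, 67, 16), (201, 67, 17), (202, 67, 19)]
[0.04793009 0.19068496 1.28247614]
```

View pics/c5.png

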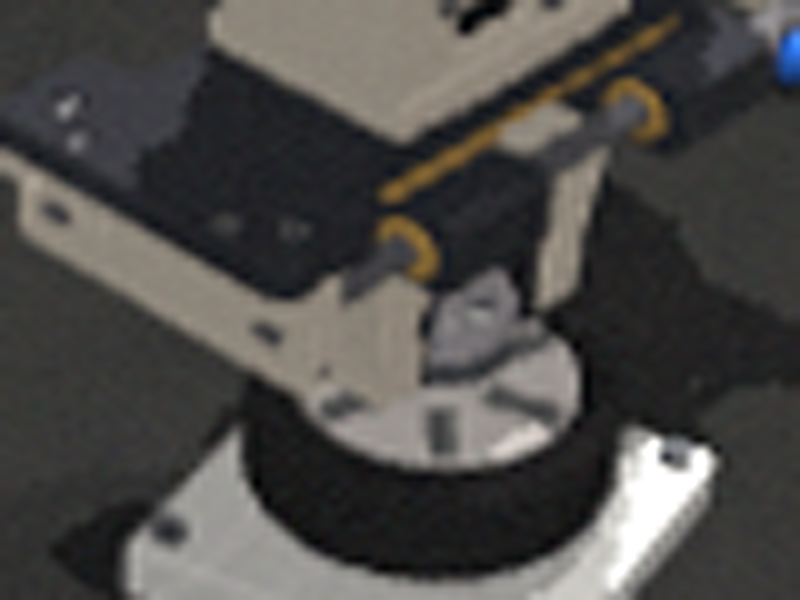

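The nut is level and has followed the tool, with no slip (rim about 14 mm above the TCP throughout). Its underside is near the boss now, so I press on in fine steps.

step_arm --moves '[[[0, 0, -0.05, 0, 2.5], [0, 0, -0.05, 0, 2.5]]]'

```text
clock: 8.9
tool_pos: [0.5781, -0.1205, 0.0798]
orientation: [180.0, -0.0, -23.9]
force: [-1.8, 0.3, 5.0]
opening: 0.0308
gripper_force: 30.0
```

step_arm --moves '[[[0, 0, -0.05, 0, 2.5], [0, 0, -0.05, 0, 2.5]]]'

```text
clock: 9.1
tool_pos: [0.5782, -0.1204, 0.079]
orientation: [180.0, -0.0, -23.9]
force: [-2.6, 1.1, 8.1]
opening: 0.0308
gripper_force: 30.0
```

step_arm --moves '[[[0, 0, -0.05, 0, 2.5], [0, 0, -0.05, 0, 2.5]]]'

```text
clock: 9.3
tool_pos: [0.5783, -0.1204, 0.0781]
orientation: [180.0, -0.0, -23.9]
force: [-1.0, 0.8, 7.5]
opening: 0.0308
gripper_force: 30.0
```

step_arm --moves '[[[0, 0, -0.05, 0, 2.5], [0, 0, -0.05, 0, 2.5]]]'

```text
clock: 9.5
tool_pos: [0.5782, -0.1205, 0.0772]
orientation: [180.0, -0.0, -23.9]
force: [-3.4, 1.6, 8.3]
opening: 0.0305
gripper_force: 30.0
```

step_arm --moves '[[[0, 0, -0.05, 0, 2.5]]]'

```text
clock: 9.6
tool_pos: [0.5783, -0.1205, 0.0768]
orientation: [180.0, -0.0, -23.9]
force: [-3.1, 1.2, 10.9]
opening: 0.0306
gripper_force: 30.0
```

step_arm --moves '[[[0, 0, -0.05, 0, 2.5]]]'

```text
clock: 9.7
tool_pos: [0.5783, -0.1205, 0.0765]
orientation: [180.0, -0.0, -23.9]
force: [-4.0, 2.2, 14.4]
opening: 0.0308
gripper_force: 30.0
```

step_arm --moves '[[[0, 0, -0.05, 0, 2.5]]]'

```text
clock: 9.8
tool_pos: [0.5784, -0.1205, 0.0765]
orientation: [180.0, -0.1, -23.9]
force: [-6.9, 1.9, 19.1]
opening: 0.0309
gripper_force: 30.0
```

It has gone solid: the force rose from 8 to 19 N while z stalled, 3 mm past first boss contact. I let go here and rise.

step_arm --moves '[[[0, 0, 0, 0, 5], [0, 0, 0, 0, 5], [0, 0, 0, 0, 5], [0, 0, 0, 0, 5]]]'

```text
clock: 10.2
tool_pos: [0.5779, -0.1204, 0.0746]
orientation: [180.0, 0.0, -23.9]
force: [0.4, 0.1, -0.6]
opening: 0.0493
gripper_force: 0.0
```

step_arm --moves '[[[0, 0, 1, 0, 5], [0, 0, 3, 0, 5], [0, 0, 4, 0, 5], [0, 0, 4, 0, 5], [-2, 4, 2, 0, 5], [-2, 4, 0, 0, 5], [-2, 4, 0, 0, 5], [-1, 4, 0, 0, 5], [0, 4, 0, 0, 5], [0, 4, 0, 0, 5]]]'

```text
clock: 11.2
tool_pos: [0.5077, 0.1212, 0.2164]
orientation: [-179.9, -0.1, -23.9]
force: [0.5, -0.3, -0.0]
opening: 0.0499
gripper_force: 0.0
```

step_arm --moves '[[[0, 4, 0, 0, 5], [0, 4, 0, 0, 5], [0, 4, 0, 0, 5], [0, 4, 0, 0, 5], [0, 0, 0, 0, 5], [0, 0, 0, 0, 5]]]'

```text
clock: 11.8
tool_pos: [0.5079, 0.2804, 0.2151]
orientation: [180.0, 0.0, -23.8]
force: [0.7, -0.1, -0.8]
opening: 0.0499
gripper_force: 0.0
```

```bash
python3 - <<'E'
from h import *
a,d=snap("side","side6"); b,e=snap("top","top6")
for n,D,bx in(("side",d,(325,365,180,215)),("top",e,(345,395,195,245))):
    d0=np.load(f"pics/{n}0.npy")
    for t,q in(("before",d0),("after",D)):
        P=cloud(n,q,*bx).reshape(-1,3); r=np.hypot(P[:,0]-.578,P[:,1]+.1203)
        s=P[(r<.011)|(r>.0)&(r<.016)]; h=P[(r>.018)&(r<.026)]; y=P[(r>.03)&(r<.04)]
        print(n,t,"max",s[:,2].max(),"hub",np.median(h[:,2]),"rim",np.median(y[:,2]),"nutrim",np.median(P[(r>.013)&(r<.0155),2]))
cv2.imwrite("pics/c6.png",np.hstack([cv2.resize(p,(400,400),interpolation=cv2.INTER_CUBIC) for p in(a[165:225,310:370],b[190:250,340:400])]))
E
```

```text
side before max 0.1074903335585905 hub 0.06665920794468477 rim 0.06485585717109676 nutrim 0.06836871975824865Traceback (most recent call last):
  File "<stdin>", line 8, in <module>
    return umr_maximum(a, axis, None, out, keepdims, initial, where)
ValueError: zero-size array to reduction operation maximum which has no identity
```

The arm blocks the side view, so I move it farther aside.

step_arm --moves '[[[-2, 4, 0, 0, 5], [-2, 4, 0, 0, 5], [-2, 4, 0, 0, 5], [-2, 4, 0, 0, 5], [-2, 4, 0, 0, 5], [-2, 4, 0, 0, 5], [-2, 4, 0, 0, 5], [-2, 4, 0, 0, 5], [0, 0, 0, 0, 5]]]'

```text
clock: 12.8
tool_pos: [0.3465, 0.6026, 0.2144]
orientation: [-180.0, 0.0, -23.8]
force: [-0.2, -1.2, -0.5]
opening: 0.0498
gripper_force: 0.0
```

```bash
python3 - <<'E'
from h import *
a,d=snap("side","side7"); b,e=snap("top","top7")
for n,D,bx in(("side",d,(325,365,180,215)),("top",e,(345,395,195,245))):
    d0=np.load(f"pics/{n}0.npy")
    for t,q in(("before",d0),("after",D)):
        P=cloud(n,q,*bx).reshape(-1,3); r=np.hypot(P[:,0]-.578,P[:,1]+.1203)
        f=lambda lo,hi:(np.round(np.median(P[(r>lo)&(r<hi),2]),4),((r>lo)&(r<hi)).sum())
        print(n,t,"hub",f(.018,.026),"tyre",f(.03,.04),"nutrim",f(.012,.0155))
cv2.imwrite("pics/c6.png",np.hstack([cv2.resize(p,(400,400),interpolation=cv2.INTER_CUBIC) for p in(a[165:225,310:370],b[190:250,340:400])]))
E
```

```text
side before hub (np.float64(0.0667), np.int64(138)) tyre (np.float64(0.0649), np.int64(341)) nutrim (np.float64(0.0697), np.int64(50))
side after hub (np.float64(0.0638), np.int64(120)) tyre (np.float64(0.062), np.int64(311)) nutrim (np.float64(0.0835), np.int64(141))
top before hub (np.float64(0.067), np.int64(269)) tyre (np.float64(0.0651), np.int64(516)) nutrim (np.float64(0.0684), np.int64(70))
top after hub (np.float64(0.0645), np.int64(240)) tyre (np.float64(0.0625), np.int64(519)) nutrim (np.float64(0.0902), np.int64(108))
```

View pics/c6.png

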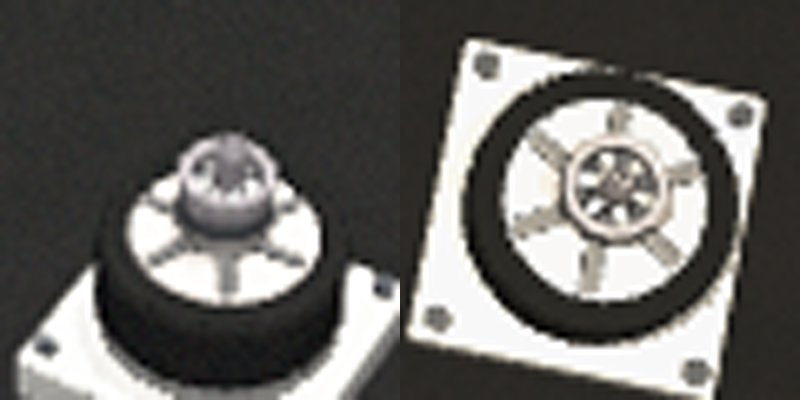

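The nut sits level on the boss with the axle through its teeth (side crop 228,185 and top crop 617,185), and the wheel is down 2.6 to 2.9 mm. I check the drop more finely before handing in.

```bash
python3 - <<'E'
from h import *
for n,bx in(("side",(305,380,175,240)),("top",(335,405,185,255))):
    A=cloud(n,np.load(f"pics/{n}0.npy"),*bx); B=cloud(n,np.mean([viewer.snapshot(n)[1] for _ in range(6)],0),*bx)
    r=np.hypot(A[...,0]-.578,A[...,1]+.1203); dz=A[...,2]-B[...,2]
    for k,m in(("wheel",(r>.021)&(r<.038)&(A[...,2]>.058)&(abs(dz)<.01)),("block",(r>.046)&(A[...,2]>.015)&(A[...,2]<.025)&(abs(dz)<.01)),("mat",(A[...,2]<.006)&(abs(dz)<.01))):
        x=dz[m]*1e3; print(n,k,round(x.mean(),2),round(np.median(x),2),"+-",round(x.std()/len(x)**.5,2),len(x))
E
```

```text
side wheel 2.63 2.65 +- 0.07 391
side block 0.06 0.1 +- 0.06 397
side mat 0.01 0.01 +- 0.02 2796
top wheel 2.63 2.63 +- 0.06 721
top block -0.17 -0.19 +- 0.06 581
top mat -0.05 -0.04 +- 0.03 2599
```

The wheel is 2.6 to 2.8 mm down of 3, so it may have sprung back slightly. The press reached only about 13 N on the wheel, so there is margin for one firmer press, still well under 50 N. I go back and re-grip.

step_arm --moves '[[[1.3, -4, 0, 0, 5], [1.3, -4, 0, 0, 5], [1.3, -4, 0, 0, 5], [1.3, -4, 0, 0, 5], [1.3, -4, 0, 0, 5], [1.3, -4, 0, 0, 5], [1.3, -4, 0, 0, 5], [1.3, -4, 0, 0, 5], [1.3, -4, 0, 0, 5], [1.3, -4, 0, 0, 5]]]'

```text
clock: 14.5
tool_pos: [0.4784, 0.1981, 0.2154]
orientation: [-180.0, -0.0, -23.9]
force: [0.8, 0.4, -0.4]
opening: 0.05
gripper_force: 0.0
```

step_arm --moves '[[[1.3, -4, 0, 0, 5], [1.3, -4, 0, 0, 5], [1.3, -4, 0, 0, 5], [1.3, -4, 0, 0, 5], [1.3, -4, 0, 0, 5], [1.3, -4, 0, 0, 5], [1.3, -4, 0, 0, 5], [1, -4, 0, 0, 5], [0, 0, 0, 0, 5], [0, 0, 0, 0, 5]]]'

```text
clock: 15.5
tool_pos: [0.579, -0.1214, 0.2147]
orientation: [180.0, 0.0, -24.1]
force: [-0.4, -0.3, 0.0]
opening: 0.0503
gripper_force: 0.0
```

step_arm --moves '[[[-0.1, 0.1, -3, 0, 5], [0, 0, -3, 0, 5], [0, 0, -3, 0, 5], [0, 0, -2, 0, 5], [0, 0, -1, 0, 5], [0, 0, 0, 0, 5], [0, 0, 0, 0, 5]]]'

```text
clock: 16.2
tool_pos: [0.5789, -0.1189, 0.0961]
orientation: [-180.0, -0.1, -23.9]
force: [0.5, 0.1, 0.8]
opening: 0.0503
gripper_force: 0.0
```

step_arm --moves '[[[-0.08, -0.15, -1, 0, 5], [0, 0, -0.6, 0, 5], [0, 0, -0.2, 0, 5], [0, 0, 0, 0, 5], [0, 0, 0, 0, 2.5], [0, 0, 0, 0, 2.5], [0, 0, 0, 0, 2.5], [0, 0, 0, 0, 2.5], [0, 0, 0, 0, 2.5]]]'

```text
clock: 17.1
tool_pos: [0.5777, -0.1207, 0.0775]
orientation: [-180.0, -0.0, -23.9]
force: [-0.1, 2.3, 3.5]
opening: 0.0306
gripper_force: 30.0
```

Now pressing in half-millimetre steps, watching the force.

step_arm --moves '[[[0, 0, -0.05, 0, 2.5]]]'

```text
clock: 17.2
tool_pos: [0.5778, -0.1207, 0.0773]
orientation: [-180.0, -0.1, -23.9]
force: [-2.5, 2.9, 9.0]
opening: 0.0307
gripper_force: 30.0
```

step_arm --moves '[[[0, 0, -0.05, 0, 2.5]]]'

```text
clock: 17.3
tool_pos: [0.5779, -0.1207, 0.077]
orientation: [-180.0, -0.1, -23.9]
force: [-2.2, 2.9, 8.9]
opening: 0.0301
gripper_force: 30.0
```

step_arm --moves '[[[0, 0, -0.05, 0, 2.5]]]'

```text
clock: 17.4
tool_pos: [0.578, -0.1208, 0.0767]
orientation: [-180.0, -0.1, -23.9]
force: [-2.7, 3.2, 12.9]
opening: 0.0307
gripper_force: 30.0
```

step_arm --moves '[[[0, 0, -0.05, 0, 2.5]]]'

```text
clock: 17.5
tool_pos: [0.5781, -0.1208, 0.0767]
orientation: [-180.0, -0.1, -23.9]
force: [-4.6, 3.7, 17.0]
opening: 0.0307
gripper_force: 30.0
```

step_arm --moves '[[[0, 0, -0.05, 0, 2.5]]]'

```text
clock: 17.6
tool_pos: [0.5782, -0.1208, 0.0766]
orientation: [-180.0, -0.1, -23.9]
force: [-5.9, 4.5, 20.1]
opening: 0.0303
gripper_force: 30.0
```

step_arm --moves '[[[0, 0, -0.05, 0, 2.5]]]'

```text
clock: 17.7
tool_pos: [0.5783, -0.1208, 0.0766]
orientation: [-180.0, -0.1, -23.9]
force: [-7.0, 5.2, 23.8]
opening: 0.0307
gripper_force: 30.0
```

step_arm --moves '[[[0, 0, -0.05, 0, 2.5], [0, 0, 0, 0, 2.5]]]'

```text
clock: 17.9
tool_pos: [0.5784, -0.1209, 0.0766]
orientation: [-180.0, -0.2, -23.9]
force: [-8.0, 4.4, 24.3]
opening: 0.0307
gripper_force: 30.0
```

It's solid (z fixed at 76.6 mm, 24 N). Releasing and clearing.

step_arm --moves '[[[0, 0, 0, 0, 5], [0, 0, 0, 0, 5], [0, 0, 0, 0, 5], [0, 0, 1, 0, 5], [0, 0, 3, 0, 5], [0, 0, 4, 0, 5], [0, 0, 4, 0, 5], [0, 0, 2, 0, 5], [-2, 4, 0, 0, 5], [-2, 4, 0, 0, 5]]]'

```text
clock: 18.9
tool_pos: [0.5373, -0.0408, 0.2145]
orientation: [-180.0, -0.1, -24.1]
force: [-0.1, 1.5, 1.3]
opening: 0.0502
gripper_force: 0.0
```

step_arm --moves '[[[-2, 4, 0, 0, 5], [-1, 4, 0, 0, 5], [-1, 4, 0, 0, 5], [-1, 4, 0, 0, 5], [-1, 4, 0, 0, 5], [-1, 4, 0, 0, 5], [-1, 4, 0, 0, 5], [-1, 4, 0, 0, 5], [-1, 4, 0, 0, 5], [-1, 4, 0, 0, 5]]]'

```text
clock: 19.9
tool_pos: [0.4267, 0.3607, 0.2142]
orientation: [-180.0, -0.0, -23.9]
force: [1.3, -0.4, -0.1]
opening: 0.0503
gripper_force: 0.0
```

step_arm --moves '[[[-1, 4, 0, 0, 5], [-1, 4, 0, 0, 5], [-1, 4, 0, 0, 5], [-1, 4, 0, 0, 5], [-1, 4, 0, 0, 5], [-1, 4, 0, 0, 5], [0, 0, 0, 0, 5], [0, 0, 0, 0, 5]]]'

```text
clock: 20.7
tool_pos: [0.3668, 0.5996, 0.2128]
orientation: [179.9, -0.0, -23.9]
force: [0.2, 0.7, 0.3]
opening: 0.0499
gripper_force: 0.0
```

```bash
python3 - <<'E'
from h import *
for n,bx in(("side",(305,380,175,240)),("top",(335,405,185,255))):
    D=np.mean([viewer.snapshot(n)[1] for _ in range(6)],0); B=cloud(n,D,*bx)
    for f in("0","7"):
      A=cloud(n,np.load(f"pics/{n}{f}.npy"),*bx)
      r=np.hypot(A[...,0]-.578,A[...,1]+.1203); dz=A[...,2]-B[...,2]
      for k,m in(("wheel",(r>.021)&(r<.038)&(A[...,2]>.058)&(abs(dz)<.01)),("block",(r>.046)&(A[...,2]>.015)&(A[...,2]<.025)&(abs(dz)<.01)),("nut",(r<.015)&(A[...,2]>.08)&(abs(dz)<.01))):
        x=dz[m]*1e3; print(n,f,k,round(x.mean(),2),round(np.median(x),2),len(x))
E
```

```text
side 0 wheel 2.75 2.72 386
side 0 block 0.01 0.06 396
side 0 nut -1.27 -0.38 49
side 7 wheel 0.14 0.13 389
side 7 block 0.08 0.07 413
side 7 nut 0.06 -0.07 130
top 0 wheel 2.77 2.75 725
top 0 block -0.2 -0.16 583
top 0 nut -0.13 -0.21 30
top 7 wheel 0.15 0.2 717
top 7 block -0.17 -0.13 588
top 7 nut 0.27 0.06 178
```

The nut is holding and the wheel is about 2.8 to 2.9 mm down within measuring noise. It went solid both times, so I hand in.

```bash
python3 -c "
from plant import close_job
print(close_job())"
```

```text
the job is handed in; nothing more can be done
None
```

I threaded the silver toothed nut over the axle and pressed it until the wheel went solid; the most the wrist read was 24 N, and the last check after release showed the wheel held about 2.8 mm down (stop at 3 mm, depth readings good to about 0.2 mm); the job was handed in at about 21 s with no verdict shown.

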